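# Restock the ferrule chute through its dust flap

### The arm

A 6-joint arm with a two-finger parallel gripper is mounted at the origin on a cart in front of the work surface, level with it; the furniture and walls round the work are solid. World frame = base frame: x ahead of the robot, y to its left, z up, the work surface at z = 0. Lengths are in m, angles in rad, forces in N, time in s.
With the tool pointing down it reaches from about 0.3 to 0.875 m from the base axis. Payload 6.4 kg.
Tool frame: the origin (TCP) lies between the finger pads; the fingertips stand 8 mm ahead of it and the grasp point (between the pads) lies 11 mm behind it (ctrl.finger_overhang is the distance from the TCP to the fingertips, in m); z points along the fingers, y is the line along which they close (so a half turn about z gives the same grasp; the last joint's range is limited). The gripper opens to 85 mm and grips with 20 to 120 N. Pads are 22 mm wide; open, the fingers measure 114 mm over their backs; the gripper's body (76 mm by 85 mm) begins 54 mm behind the grasp point. The pads swing forward as they close: fully open they stand 13 mm farther back than shut.
Start: joints at [0.919, 0.181, 1.607, -0, 1.354, -0.206], TCP at [0.248, 0.519, 0.239] pointing down, gripper open.
Joint ranges: [-2.99, 2.99], [-0.89, 2.07], [0.3, 2.58], [-1.14, 4.28], [0, 2.63], [-3.12, 3.12]. Speed limits (rad/s): [2.57, 2.57, 3.01, 3.14, 3.14, 3.14].

### API

Orientations are given as a unit quaternion [w, x, y, z].
In Python, from bench import ctrl, camera gives the robot as it stands.
- The arm moves only by the shell command python3 -m pendant 'ROWS' [OPENING]. ROWS is JSON, a list of rows, each a list of 6 numbers: the shift along the world's x, y, z normalised to -1 to 1, where 1 is 200 mm, then the turn, a rotation vector about the world's x, y, z normalised to -1 to 1, where 1 is pi/2 rad. In form: [[dx, dy, dz, rx, ry, rz], ...]. A call has exactly 10 rows; each row shifts and turns the commanded pose from where the row before left it; what a row does not reach is not made up. A row lasts 1/8 s, in which the tool goes at most 62.5 mm and 10.7 degrees, less where a joint would pass 70% of its speed; a pose out of reach is approached as far as the arm can. A call with a number of a shift or a turn outside -1 to 1 is refused whole. A call with a gripper value outside its range is refused whole. OPENING is the opening, from -1 (shut) to 1 (fully open), set as the call begins (- or left out, the last holds). The fingers move at their own pace and stop on an object; the grip force is fixed at half the most. Time passes only in rows, so rows that do not move let the fingers close, or fill a call up. It gives the time, the measured TCP pose, the force, the opening and the grip force at its end, in the units of the state.
- ctrl.get_obs(): the state, without advancing time (a new reading comes with each control period).
- camera(name): name is "side" or "top"; returns a dict with "color" (480x640x3 uint8, blue, green, red), "fx", "fy", "cx", "cy" (pixels), "xyz" and "rotation" of the camera in the world. Camera axes: x right, y down, z forward; pixel columns grow to the right and rows downward; lengths in m; the calibration is good to about 2 mm. A picture is of the moment at which its call begins. There is no depth.
- ctrl.hand_in(): hands the job in; it is judged then, once.
The state is a dict: "time_s": time; "q": joint angles; "dq": joint speeds; "joint_efforts": joint torques, N m; "eef_pos": TCP position; "eef_rot": TCP orientation; "wrist_force": force on the tool from outside, world axes, zero at the start; "torque": the same for the moment, N m; "opening": opening from 0.0 (shut) to 1.0 (fully open); "grasp_force": force on a finger pad.
Only numpy, scipy, OpenCV 4.12 (cv2) and the standard library are available. Lean on these libraries where they do the work, as an engineer would, in place of code of your own. Each camera call takes 0.05 s, during which the arm holds its last target. There are 200 camera calls.

### The job

The stock chute on the worktop has run empty. Using only pushes of the fingers, push the flat parts box that lies askew on the chute's feed table square up against the guide fence at the back of the table; then slide it along the fence, through the hanging dust flap, until it goes down the slide and lies at the bottom against the end stop. Draw the fingers back out so that the flap swings shut by itself; do not lift the box, and leave the jar, the carton, the brass tee and the spanner where they are.

Things in the scene. Friction and masses are not known exactly. Their poses are not given: they have to be found in the camera images.
- stock_chute: Fixed gravity chute for small boxes: feed table on four legs at its +y end, a mouth with a hanging flap, then a slide down to -y between clear walls. Origin on the worktop, z up, y up-lane, x across (fence on +x). In its frame, mm: white table top at z = 100, x -115 to 62, y 8 to 250, open on the -x and +y sides.
- fence (a point): Foot of the guide fence, an aluminium rail 20 mm high and 200 mm long along the +x side of the feed table: middle of its pushing face (x = 39, y = 150, z = 100 mm in the chute's frame; the rail runs y 50 to 250). Axes as the chute's: the box is pushed along +x against it.
- mouth (a point): Middle of the mouth, on the table (chute x = 0, y = 50, z = 100 mm). Opening x -42 to 42, 58 high. An aluminium crossbar spans it 58 to 70 mm above the table, y 43 to 53, on posts 12 wide just outside it; a clear cover, top 65 above the table, lies behind. A flared guide plate 40 high stands at x -59 to -45, y 55 to 80. Axes as the chute's.
- slide_top (a point): Where the flat, slick throat behind the flap ends and the white slide begins (chute x = 0, y = 8, z = 100 mm; axes as the chute's). The slide falls 24 degrees towards -y. Once the box's middle is about 5 mm past this point it tips and runs down by itself; its rear end is then only some 5 mm outside the crossbar, so the fingertips follow it right up to or into the mouth.
- slide_end (a point): Lower end of the slide, at the foot of its steel end stop (chute x = 0, y = -192, z = 11 mm; axes as the chute's). The flat box lying against the stop has its origin at about y = -142, z = 33 mm in the chute's frame, tilted 24 degrees.
- flap (a joint): Dust flap: thin aluminium plate 80 wide, 50 long, hem rolled inwards, hinged along the top of the mouth (chute y = 42, z = 154 mm). 0 = hanging shut; grows to 1.35 rad as its lower edge is pushed in (towards chute -y) and up. Only its own 35 g closes it, within half a second. The flat box lying under it holds it at about 0.85.
- ferrule_case: Flat parts box with a hinged lid, blue plastic: 66 mm along its x, 110 along its y, 26 high, about 0.2 kg. Origin: centre of its underside. Lies on the feed table turned up to 0.4 rad from the chute's axes. A hinge and a small latch stand 3 mm out of its two long sides near the lid (no obstacle).
- septa_jar: Bystander: screw-top jar, 45 mm across, 55 mm high, upright on the worktop; origin at the centre of its underside.
- nut_carton: Bystander: small cardboard carton 50 x 66 x 40 mm high on the worktop; origin at the centre of its underside.
- brass_tee: Bystander: brass pipe tee 37 x 38 x 13 mm lying on the worktop; origin under its middle.
- spanner: Bystander: open-ended spanner 147 mm long along its y, 23 wide, 6 thick, lying on the worktop; origin under its middle.

How it is judged:
By the outcome, as a careful person would: the job done as asked, in the order asked, and still so for the second after the job is handed in, with the robot touching nothing.
It also fails if it takes over 51 s, if anything falls off the work surface, if the arm or the gripper's body presses on something with over 40 N, if the wrist force passes 120 N, or if a joint passes its speed limit or range.

## Working session

There is one attempt and no reset: what is moved stays moved. The work goes in short steps, Python scripts to look and compute and a shell command to move; the robot and the scene stay as the last step left them, time stands still between calls to the robot, and variables do not carry over. Pictures are saved under pics/ and viewed, at most 10 in all, crops included, and the job is handed in when it is done.

```bash
mkdir -p pics; python3 - <<'E'
from bench import ctrl,camera
import cv2,numpy as np
for n in("top","side"):
    c=camera(n);cv2.imwrite(f"pics/{n}0.png",c["color"]);print(n,c["fx"],c["fy"],c["cx"],c["cy"],c["xyz"],np.round(c["rotation"],4).tolist())
o=ctrl.get_obs();print(o["time_s"],o["eef_pos"],o["eef_rot"],o["opening"])
E
```

```text
top 563.105320260076 563.105320260076 323.4479818782106 237.847311906643 [0.42715836 0.01806387 1.03078429] [0.0363, -0.6982, 0.714, -0.0371]
side 489.9221568646584 489.9221568646584 323.44277947697344 239.61943190397986 [0.4697831  0.67590095 0.59886625] [0.0137, -0.0433, 0.8837, -0.4658]
0.1 [0.24759842 0.51841967 0.23846604] [-3.48430191e-04  2.21059814e-01  9.75259922e-01 -7.21910375e-04] 0.998433700009925
```

View pics/top0.png

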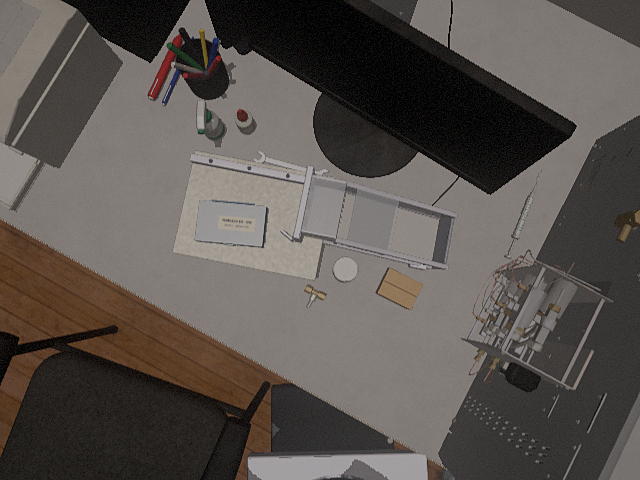

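View pics/side0.png

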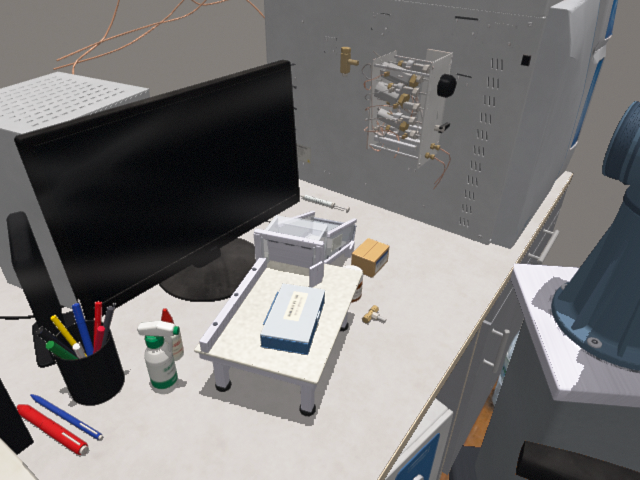

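Top view: feed table spans about (174-325, 155-278), the box is at about (231,223), the mouth crossbar runs (308,168)-(296,240), and the slide goes right to (455,240). The jar (345,269), tee (315,295), carton (400,288) and spanner (290,163) are visible. I'll enlarge the crop to pick the corners.

```bash
cat > h.py <<'E'
import numpy as np,cv2
from scipy.spatial.transform import Rotation as R
from bench import ctrl,camera
def ray(c,u,v,z):
    q=c["rotation"];M=R.from_quat(np.array(q)[[1,2,3,0]]) if np.size(q)==4 else R.from_matrix(q)
    d=M.apply([(u-c["cx"])/c["fx"],(v-c["cy"])/c["fy"],1]);o=np.array(c["xyz"])
    return o+d*(z-o[2])/d[2]
def box(img,roi):
    x0,y0,x1,y1=roi;h=cv2.cvtColor(img,cv2.COLOR_BGR2HSV)
    m=cv2.inRange(h,(95,25,60),(125,255,255));k=np.zeros_like(m);k[y0:y1,x0:x1]=m[y0:y1,x0:x1]
    k=cv2.morphologyEx(k,cv2.MORPH_CLOSE,np.ones((9,9),np.uint8))
    cs,_=cv2.findContours(k,cv2.RETR_EXTERNAL,cv2.CHAIN_APPROX_NONE)
    return max(cs,key=cv2.contourArea)
E
python3 - <<'E'
from h import *
c=camera("top");im=c["color"]
k=box(im,(175,185,290,262));r=cv2.minAreaRect(k);b=cv2.boxPoints(r)
print(r);P=np.array([ray(c,u,v,.126) for u,v in b]);print(P.round(4));print(np.linalg.norm(P-np.roll(P,1,0),axis=1))
cr=cv2.resize(im[145:285,170:330],None,fx=5,fy=4.2,interpolation=cv2.INTER_CUBIC)
cv2.polylines(cr,[((b-[170,145])*[5,4.2]).astype(int)],True,(0,0,255),1)
cv2.imwrite("pics/c1.png",cr)
E
```

```text
((232.48358154296875, 202.18031311035156), (41.19376754760742, 1.3580361604690552), 5.19442892074585)
[[0.5858 0.1959 0.126 ]
 [0.588  0.1957 0.126 ]
 [0.5804 0.1291 0.126 ]
 [0.5781 0.1293 0.126 ]]
[0.06708947 0.00223286 0.0671064  0.002231  ]
```

View pics/c1.png

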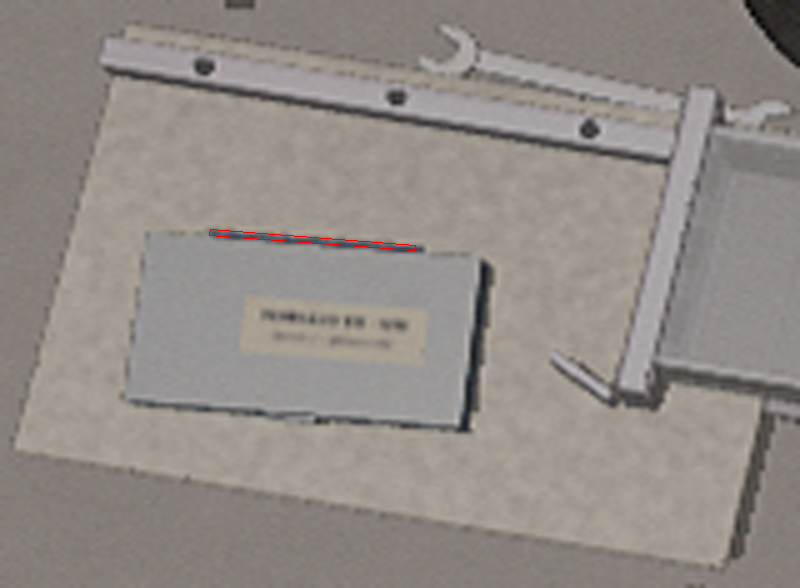

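The crop shows the table's corners at (15,449) and (722,567), the fence's inner top edge (103,68)-(670,160), and the box's top corners at (146,234), (482,260), (465,430), (124,402).

```bash
python3 - <<'E'
from h import *
c=camera("top")
f=lambda p,z:ray(c,170+p[0]/5,145+p[1]/4.2,z)
T=[f(p,.1) for p in((15,449),(722,567))];F=[f(p,.12) for p in((103,68),(670,160))]
B=np.array([f(p,.126) for p in((146,234),(482,260),(465,430),(124,402))])
print("T",np.round(T,4),"F",np.round(F,4),"B",B.round(4))
for s in(T,F):
    d=s[0]-s[1];print(np.linalg.norm(d),np.arctan2(-d[0],d[1]))
print(np.linalg.norm(B-np.roll(B,1,0),axis=1))
d=T[0]-T[1];yaw=np.arctan2(-d[0],d[1]); dF=F[0]-F[1];yaw=(yaw+np.arctan2(-dF[0],dF[1]))/2
Rz=R.from_euler('z',yaw).as_matrix()
# table corners chute (-115,250),(-115,8); fence (39,250)
o=np.mean([T[0]-Rz@[-.115,.25,.1],T[1]-Rz@[-.115,.008,.1],F[0]-Rz@[.039,.25,.12]],0)
for a in(T[0]-Rz@[-.115,.25,.1],T[1]-Rz@[-.115,.008,.1],F[0]-Rz@[.039,.25,.12]):print(a)
print("yaw",yaw,"o",o)
print("Bc",((B-o)@Rz).round(4), "ctr",((B.mean(0)-o)@Rz))
e=B[0]+B[3]-B[1]-B[2];print("box yaw rel",np.arctan2(-e[0],e[1])-yaw)
E
```

```text
T [[0.5063 0.2657 0.1   ]
 [0.4546 0.0323 0.1   ]] F [[0.6541 0.2321 0.12  ]
 [0.6132 0.0458 0.12  ]] B [[0.5867 0.2166 0.126 ]
 [0.5741 0.1074 0.126 ]
 [0.5082 0.1137 0.126 ]
 [0.5215 0.2237 0.126 ]]
0.23901576531389643 -0.21799552672824934
0.19075743894582742 -0.21596769236947125
[0.06562385 0.10988952 0.06617848 0.11076361]
[ 5.64807898e-01 -3.22024242e-03 -2.77555756e-17]
[ 5.65213719e-01 -2.53690825e-04 -2.77555756e-17]
[ 0.56218526 -0.00361309  0.        ]
yaw -0.2169816095488603 o [ 5.64068957e-01 -2.36233975e-03 -1.85037171e-17]
Bc [[-0.025   0.2187  0.126 ]
 [-0.0139  0.1094  0.126 ]
 [-0.0796  0.1013  0.126 ]
 [-0.0903  0.2116  0.126 ]] ctr [-0.05218833  0.16023356  0.126     ]
box yaw rel 0.09936326426615763
```

```bash
python3 -m pendant '[[0.147,-0.212,0,0,0,0.0182],[0.147,-0.212,0,0,0,0.0182],[0.147,-0.212,0,0,0,0.0182],[0.147,-0.212,0,0,0,0.0182],[0.147,-0.212,0,0,0,0.0182],[0.147,-0.212,0,0,0,0.0182],[0.147,-0.212,0,0,0,0.0182],[0.147,-0.212,0,0,0,0.0182],[0,0,-0.2,0,0,0],[0,0,-0.1,0,0,0]]' 0.4
python3 - <<'E'
from h import *
o=ctrl.get_obs();print(R.from_quat(np.array(o["eef_rot"])[[1,2,3,0]]).as_matrix().round(3),o["opening"],ctrl.finger_overhang)
E
```

```text
time_s: 1.45
eef_pos: [0.4825, 0.1786, 0.1773]
eef_rot: [-0.001, 0.109, 0.994, -0.0]
wrist_force: [-0.3, 0.3, -0.5]
opening: 0.702
grasp_force: 0.0
[[-0.976  0.217 -0.003]
 [ 0.217  0.976 -0.   ]
 [ 0.002 -0.001 -1.   ]] 0.7024021484490337 0.008
```

```bash
python3 -m pendant '[[0,0,-0.12,0,0,0],[0,0,-0.12,0,0,0],[0,0,-0.08,0,0,0],[0.039,-0.0086,0,0,0,0],[0.039,-0.0086,0,0,0,0],[0.039,-0.0086,0,0,0,0],[0.039,-0.0086,0,0,0,0],[0.039,-0.0086,0,0,0,0],[0,0,0,0,0,0],[0,0,0,0,0,0]]'
python3 - <<'E'
from h import *
c=camera("top");s=camera("side")
a=cv2.resize(c["color"][145:285,170:330],(480,420),interpolation=cv2.INTER_CUBIC)
b=cv2.resize(s["color"][200:410,180:380],(400,420))
cv2.imwrite("pics/p1.png",cv2.hconcat([a[:,:400],b]))
E
```

```text
time_s: 2.7
eef_pos: [0.5222, 0.1709, 0.1152]
eef_rot: [0.0, 0.108, 0.994, -0.0]
wrist_force: [-0.5, 0.3, -0.1]
opening: 0.7
grasp_force: 0.0
```

View pics/p1.png

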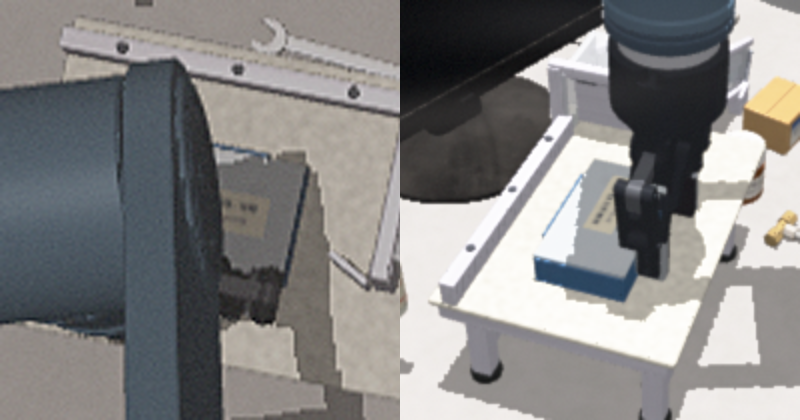

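The side view shows both fingers against the box's near side, and the box has already swung parallel to the fence. I'll carry on to the fence.

```bash
python3 -m pendant '[[0.031,-0.0068,0,0,0,0],[0.031,-0.0068,0,0,0,0],[0.031,-0.0068,0,0,0,0],[0.031,-0.0068,0,0,0,0],[0.031,-0.0068,0,0,0,0],[0.0146,-0.0032,0,0,0,0],[0.0146,-0.0032,0,0,0,0],[0.0098,-0.0022,0,0,0,0],[0,0,0,0,0,0],[0,0,0,0,0,0]]'
```

```text
time_s: 4.05
eef_pos: [0.5612, 0.1625, 0.1155]
eef_rot: [0.0, 0.108, 0.994, 0.0]
wrist_force: [-0.0, 0.2, -0.0]
opening: 0.701
grasp_force: 0.0
```

```bash
python3 -m pendant '[[0.0073,-0.0016,0,0,0,0],[0.0073,-0.0016,0,0,0,0],[0.0073,-0.0016,0,0,0,0],[0,0,0,0,0,0],[0,0,0,0,0,0],[0,0,0,0,0,0],[0,0,0,0,0,0],[0,0,0,0,0,0],[0,0,0,0,0,0],[0,0,0,0,0,0]]'
python3 - <<'E'
from h import *
s=camera("side")
b=cv2.resize(s["color"][230:380,180:360],(720,600),interpolation=cv2.INTER_CUBIC)
cv2.imwrite("pics/p2.png",b)
E
```

```text
time_s: 5.3
eef_pos: [0.5624, 0.1623, 0.1151]
eef_rot: [-0.003, 0.108, 0.994, -0.0]
wrist_force: [-12.9, 1.8, 9.7]
opening: 0.702
grasp_force: 6.5
```

View pics/p2.png

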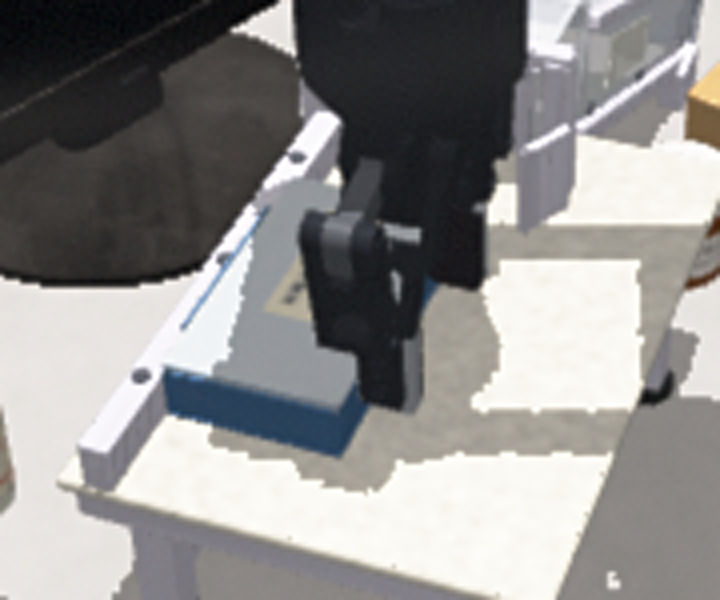

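Box lies square against the fence (rear corners at crop (165,370) and (340,456)); force 13 N confirms contact. Next I'll back off, lift, turn 90° and go to the rear end.

```bash
python3 -m pendant '[[-0.073,0.016,0,0,0,0],[0,0,0.3,0,0,0],[0.047,0.0438,0,0,0,0.1],[0.047,0.0438,0,0,0,0.1],[0.047,0.0438,0,0,0,0.1],[0.047,0.0438,0,0,0,0.1],[0.047,0.0438,0,0,0,0.1],[0.047,0.0438,0,0,0,0.1],[0.047,0.0438,0,0,0,0.1],[0.047,0.0438,0,0,0,0.1]]' -0.5
python3 -m pendant '[[0,0,0,0,0,0.1],[0,0,0,0,0,0.1],[0,0,0,-0.0543,0.012,0],[0,0,0,-0.0543,0.012,0],[0,0,0,-0.0543,0.012,0],[0,0,0,-0.0543,0.012,0],[0,0,0,0,0,0],[0,0,0,0,0,0],[0,0,0,0,0,0],[0,0,0,0,0,0]]'
python3 - <<'E'
from h import *
o=ctrl.get_obs();M=R.from_quat(np.array(o["eef_rot"])[[1,2,3,0]]).as_matrix()
C=R.from_euler('z',-.217).as_matrix();O=np.array([.564,-.0024,0])
print("tool in chute",(C.T@M).round(3),"tcp",C.T@(o["eef_pos"]-O),o["q"])
s=camera("side")
for u,v,z in((221.2,322.5,.126),(265,344,.1)):print(C.T@(ray(s,u,v,z)-O))
t=camera("top")
a=cv2.resize(t["color"][145:285,170:330],(480,420),interpolation=cv2.INTER_CUBIC)[:,:400]
b=cv2.resize(s["color"][200:410,180:380],(400,420))
cv2.imwrite("pics/p3.png",cv2.hconcat([a,b]))
E
```

```text
time_s: 6.6
eef_pos: [0.6261, 0.2351, 0.1752]
eef_rot: [0.0, -0.499, 0.867, -0.0]
wrist_force: [0.2, 0.5, 0.2]
opening: 0.248
grasp_force: 0.0
time_s: 7.85
eef_pos: [0.6261, 0.2343, 0.1757]
eef_rot: [-0.135, -0.616, 0.768, -0.109]
wrist_force: [0.3, -1.3, 0.3]
opening: 0.249
grasp_force: 0.0
tool in chute [[-0.001 -1.     0.   ]
 [-0.94   0.001 -0.342]
 [ 0.342 -0.    -0.94 ]] tcp [0.00968496 0.24448195 0.17573041] [ 0.31845009  0.5915661   1.22728876 -0.29878986  1.50888551 -2.5584592 ]
[0.03414462 0.21809266 0.126     ]
[-0.02690693  0.21335525  0.1       ]
```

View pics/p3.png

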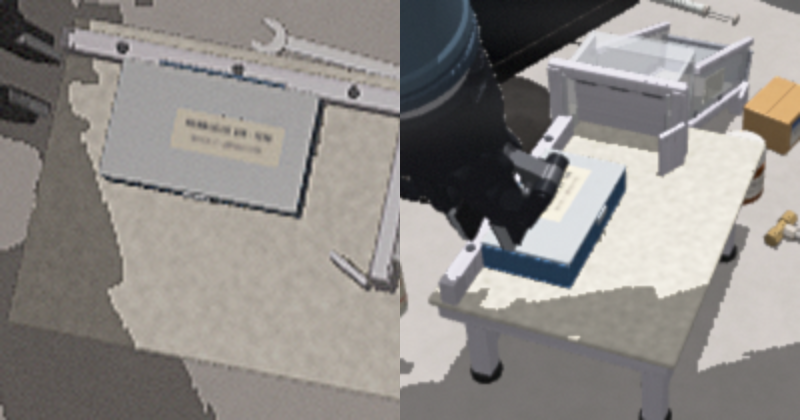

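Box lies square to the fence, with its rear end at chute y ≈ 216; the fingers stand above the table end behind it. Descending, then sliding along the fence.

```bash
python3 -m pendant '[[-0.0195,0.0043,-0.12,0,0,0],[0,0,-0.12,0,0,0],[0,0,-0.06,0,0,0],[-0.0129,-0.0586,0,0,0,0],[-0.0129,-0.0586,0,0,0,0],[-0.0129,-0.0586,0,0,0,0],[-0.0129,-0.0586,0,0,0,0],[-0.0129,-0.0586,0,0,0,0],[-0.0129,-0.0586,0,0,0,0],[0,0,0,0,0,0]]'
cat > st.py <<'E'
from h import *
o=ctrl.get_obs();C=R.from_euler('z',-.217).as_matrix();O=np.array([.564,-.0024,0])
print("tcp chute",(C.T@(o["eef_pos"]-O)).round(4),o["q"].round(2) if hasattr(o["q"],"round") else o["q"])
E
python3 st.py
```

```text
time_s: 9.2
eef_pos: [0.6062, 0.1641, 0.1154]
eef_rot: [-0.136, -0.616, 0.768, -0.109]
wrist_force: [0.1, 1.0, 0.0]
opening: 0.245
grasp_force: 0.0
tcp chute [0.0054 0.1717 0.1154] [ 0.23  0.56  1.41 -0.32  1.34 -2.59]
```

```bash
python3 -m pendant '[[-0.0108,-0.0488,0,0,0,0],[-0.0108,-0.0488,0,0,0,0],[-0.0108,-0.0488,0,0,0,0],[-0.0108,-0.0488,0,0,0,0],[-0.0108,-0.0488,0,0,0,0],[-0.0108,-0.0488,0,0,0,0],[-0.0108,-0.0488,0,0,0,0],[0,0,0,0,0,0],[0,0,0,0,0,0],[0,0,0,0,0,0]]'
python3 st.py
python3 - <<'E'
from h import *
t=camera("top");s=camera("side")
a=cv2.resize(t["color"][150:290,250:383],(400,420),interpolation=cv2.INTER_CUBIC)
b=cv2.resize(s["color"][200:410,180:380],(400,420))
cv2.imwrite("pics/p4.png",cv2.hconcat([a,b]))
E
```

```text
time_s: 10.45
eef_pos: [0.5914, 0.0972, 0.1152]
eef_rot: [-0.136, -0.617, 0.768, -0.109]
wrist_force: [-0.0, 0.0, 0.3]
opening: 0.25
grasp_force: 0.0
tcp chute [0.0053 0.1032 0.1152] [ 0.13  0.49  1.52 -0.34  1.28 -2.67]
```

View pics/p4.png

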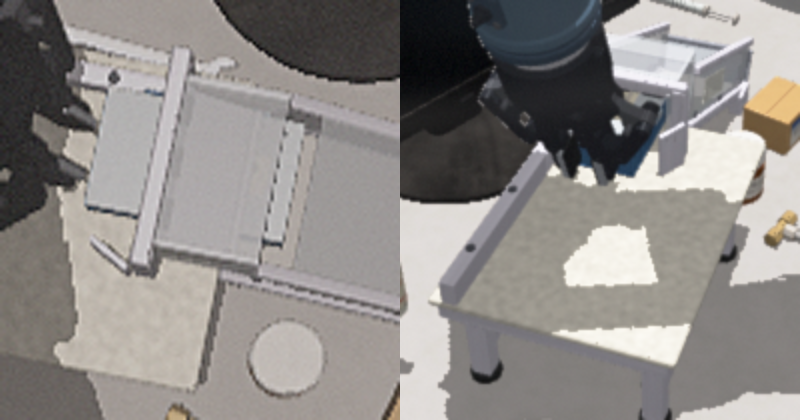

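The box is passing square through the flap; its nose shows past the cover at crop (285,185). Continuing slowly.

```bash
python3 -m pendant '[[-0.0065,-0.0293,0,0,0,0],[-0.0065,-0.0293,0,0,0,0],[-0.0065,-0.0293,0,0,0,0],[-0.0065,-0.0293,0,0,0,0],[-0.0065,-0.0293,0,0,0,0],[-0.0065,-0.0293,0,0,0,0],[-0.0043,-0.0195,0,0,0,0],[0,0,0,0,0,0],[0,0,0,0,0,0],[0,0,0,0,0,0]]'
python3 st.py
cat > look.py <<'E'
import sys
from h import *
t=camera("top");s=camera("side")
a=cv2.resize(t["color"][150:290,270:470],(500,350),interpolation=cv2.INTER_CUBIC)
b=cv2.resize(s["color"][190:330,230:350],(300,350),interpolation=cv2.INTER_CUBIC)
cv2.imwrite(f"pics/{sys.argv[1]}.png",cv2.hconcat([a,b]))
E
python3 look.py p5
```

```text
time_s: 11.8
eef_pos: [0.5835, 0.0593, 0.1164]
eef_rot: [-0.134, -0.617, 0.768, -0.109]
wrist_force: [-0.2, 6.8, 6.1]
opening: 0.25
grasp_force: 3.7
tcp chute [0.0057 0.0645 0.1164] [ 0.07  0.45  1.57 -0.35  1.24 -2.72]
```

View pics/p5.png

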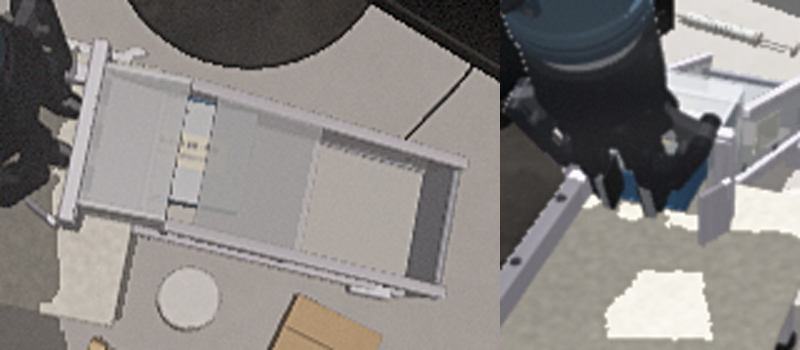

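The box's label shows past the cover at (195,150); it is about at the tipping point with the fingers pressing lightly. I'll push a few mm more.

```bash
python3 -m pendant '[[-0.0043,-0.0195,0,0,0,0],[-0.0043,-0.0195,0,0,0,0],[0,0,0,0,0,0],[0,0,0,0,0,0],[0,0,0,0,0,0],[0,0,0,0,0,0],[0,0,0,0,0,0],[0,0,0,0,0,0],[0,0,0,0,0,0],[0,0,0,0,0,0]]'
python3 st.py
python3 look.py p6
```

```text
time_s: 13.15
eef_pos: [0.581, 0.0502, 0.1153]
eef_rot: [-0.136, -0.617, 0.768, -0.109]
wrist_force: [-0.2, 0.7, -0.7]
opening: 0.248
grasp_force: 0.0
tcp chute [0.0053 0.055  0.1153] [ 0.06  0.44  1.58 -0.36  1.24 -2.73]
```

View pics/p6.png

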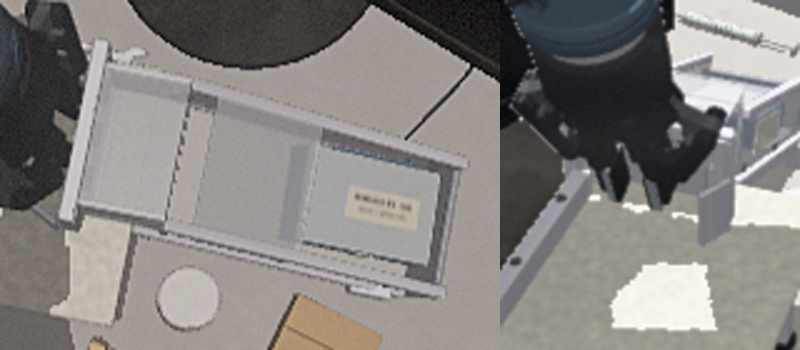

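The box has run down and lies at the slide's bottom, nose at the end stop (440,220). Drawing the fingers back along +y, then up.

```bash
python3 -m pendant '[[0.0215,0.0977,0,0,0,0],[0.0323,0.1465,0,0,0,0],[0.0323,0.1465,0,0,0,0],[0.0323,0.1465,0,0,0,0],[0,0,0.2,0,0,0],[0,0,0.25,0,0,0],[0,0.1,0.2,0,0,0],[0,0.15,0,0,0,0],[0,0,0,0,0,0],[0,0,0,0,0,0]]'
python3 - <<'E'
from h import *
t=camera("top");s=camera("side")
a=cv2.resize(t["color"][145:310,180:470],(440,330),interpolation=cv2.INTER_CUBIC)
b=cv2.resize(s["color"][190:330,230:390],(360,330),interpolation=cv2.INTER_CUBIC)
cv2.imwrite("pics/p7.png",cv2.hconcat([a,b]))
C=R.from_euler('z',-.217).as_matrix();O=np.array([.564,-.0024,0])
# p6 crop box far top edge (lid front edge) at height: origin(-142,33)+55 down,26 up normal, tilt 24
a=np.radians(24);print("expected",-142-55*np.cos(a)-26*np.sin(a),33-55*np.sin(a)+26*np.cos(a))
for u,v in((440,170),(428,265)):print((C.T@(ray(t,270+u*.4,150+v*.4,.0344)-O)).round(4))
E
```

```text
time_s: 14.5
eef_pos: [0.6043, 0.208, 0.2445]
eef_rot: [-0.136, -0.617, 0.767, -0.109]
wrist_force: [0.3, -0.3, -0.4]
opening: 0.248
grasp_force: 0.0
expected -202.82015289031386 34.381666529538606
[ 0.0412 -0.1973  0.0344]
[-0.0275 -0.2006  0.0344]
```

View pics/p7.png

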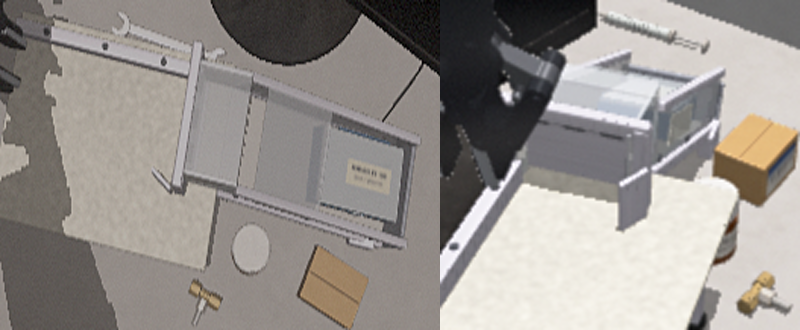

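The flap hangs shut, the box lies at the end stop (measured front edge −0.199 against −0.203 expected, within calibration error), and the bystanders haven't moved. Handing in.

```bash
python3 -c "
from bench import ctrl
print(ctrl.hand_in())"
```

```text
the job is handed in; nothing more can be done
None
```

The job is handed in at about 14.5 s: the box was pushed square to the fence, slid through the flap and lies at the end stop (to within about 4 mm by camera); the flap hangs shut, and the jar, carton, tee and spanner were not touched.

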